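# Uncouple a tub trolley at the fish shed and hold its tongue up

## Task

Put the trolley's brake on by moving the black-knobbed lever until it lines up with the yellow pointer, and leave it there. Then pull the red latch tab on the green coupler fully sideways against its spring, lift the coupler about 8 cm up off the ball, and finish still holding it raised and steady with the gripper so the ball can be greased. Leave the loose things on the bench where they are.

Things in the scene. Friction and masses are not known exactly. Their poses are not given: they have to be found in the camera images.
- lever (a joint): Angle of the brake lever (rad), 0 to 1.4. At 0 the lever leans 0.7 rad from vertical towards the unit's own -x (roughly towards the robot); at 0.7 it stands upright; at 1.4 it leans 0.7 rad towards +x. It turns about the unit's y axis and stays where it is left (stiff: about 3 N at the knob).
- mark (a joint): Angle of the yellow pointer (rad), on the same axis and scale as joint lever: the lever is set when both have the same value, within 0.1 rad. It cannot be pushed; its place differs between starts.
- brake: Brake lever unit, fixed: dark steel foot plate 130 x 80 x 10 mm with two grey cheeks (50 mm along x, 70 mm high) between y -22 and y +28 mm. Origin on the bench under the centre of the lever; x is the way the lever swings, y along its hinge, z up. A dark quadrant arc and the diamond-tipped yellow pointer on its +y side reach 90 mm from the hinge.
- lever_hinge (a point): Point on the lever's hinge axis, 60 mm above the bench, in the lever's plane; axes as body brake.
- lever_knob (a point): Centre of the black drum-shaped knob (32 mm across, 28 mm long along the hinge axis, flat ends) at the end of the lever, 130 mm from the hinge; its z axis points along the lever, away from the hinge. Below the knob is a steel bar 14 mm along the swing by 8 mm thick.
- mark_tip (a point): Point on the diamond tip of the yellow pointer, 80 mm from the hinge and 27 mm to the +y side of the lever; its z axis points along the pointer, away from the hinge.
- rig: Fixed rig: a dark steel jig rail with the ball mount at one end and the blue trolley front end at the other (cross beam, two wheels, plywood deck, up to 125 mm high, between y 0.31 and 0.43 m, 230 mm along x). Origin on the bench under the ball; y runs from the ball along the rail and tongue to the tongue's hinge, x is crosswise, its -x roughly towards the robot, z up.
- ball (a point): Top of the steel coupling ball (42 mm across, flat-cut underside 85 mm above the bench), 118 mm above the bench; axes as rig.
- tongue: Green drawbar tongue with the box-shaped coupler at its end; 0.5 to 1.0 kg, falls shut if let go. Origin on its hinge, at rig (0, 300, 100) mm; it lifts by turning about the rig's -x axis (0 to 0.7 rad). Seated, its axes are those of the rig; the coupler and latch tab lie at its -y end.
- coupler (a point): Centre of the coupler's top face, 64 x 92 mm, 300 mm from the hinge along -y and 34 mm above it; seated, 134 mm above the bench. When the tongue lifts, it rises along an arc about the hinge.
- latch (a joint): Travel of the latch (m): 0 locked, 0.020 fully pulled. It slides towards the coupler's own -x against a spring (about 3.5 N at first, 8.5 N at the end) and springs back when let go. Its steel jaw sits under the ball and blocks lifting until it has been pulled more than 10 mm.
- latch_tab (a point): Point on the red upright latch tab, in its middle, 20 mm below its top edge. The tab is a flat plate 12 mm thick along x, 36 mm along y, 47 mm high, standing on a steel slide plate whose top is 27 mm below this point (142 mm above the bench when seated). Gripped across its thickness it both pulls the latch and carries the tongue, and the grip may pivot about x as the tongue rises. This point stands 5 mm to the -x side of point coupler and 35 mm above it when locked.
- grease_tin: Bystander: round tin 72 mm across, 50 mm high, beside the rail. Origin under its centre.
- brush: Bystander: brush about 180 mm long lying beside the rail.
- wrench: Bystander: steel wrench about 180 mm long lying right of the brake unit.
- bottle: Bystander: bottle with green cap, 66 mm across, 170 mm high, at the back. Origin under its centre.
- bowl: Bystander: steel bowl 140 mm across, 50 mm high, at the back.
- yellow_bin: Bystander: yellow open bin 180 x 120 x 80 mm, on the right.
- spare_ball: Bystander: spare coupling ball standing on its foot, 48 mm across, 66 mm high, near the robot.
Not all that is in view belongs to the job. Of the things shaped like the brake, the steel one is meant.

How it is judged:
On the way, in this order (a step that is already met when the one before it is completed fails the run):
1. the brake lever stands at the yellow pointer (within 0.1 rad), coupler still seated (angle between the z axis of lever_knob and the z axis of mark_tip, either way round below 0.1 rad and height (world z) of coupler below 0.142 m), for 0.3 s.
2. with the brake on and the coupler still down, the latch is pulled clear of the ball (all of step 1 and value of joint latch above 0.0105 m), for 0.05 s.
3. the coupler is lifted 5 to 12 cm, brake still on (angle between the z axis of lever_knob and the z axis of mark_tip, either way round below 0.1 rad and height (world z) of coupler between 0.184 and 0.254 m), for 0.2 s.
At the end, for the whole second after the job is handed in: The brake lever stands within 0.1 rad of the yellow pointer; the coupler is held still (under 0.1 rad/s) 5 to 12 cm above its seated height by the gripper's fingers, which press on the tongue or its latch with over 1 N (all of step 3 and contact force between the fingers and tongue above 1 N and angular speed of tongue below 0.1 rad/s); the arm keeps its last pose, push and grip.
It fails at once if a loose thing on the bench is moved by more than 3 cm (distance of any of grease_tin, brush, wrench, bottle, bowl, yellow_bin, spare_ball from where it was at the start of the episode above 0.03 m).
It fails at once if the bottle, tin, bowl, bin or spare ball is tipped over (angle between any of grease_tin, bottle, bowl, yellow_bin, spare_ball's own z axis and vertical above 0.5 rad).
It also fails if it takes over 64 s, if anything falls off the work surface, if the arm or the gripper's body presses on something with over 40 N, if the wrist force passes 120 N, or if a joint passes its speed limit or range.

## Robot

A 6-joint arm with a two-finger parallel gripper is mounted at the origin on the work surface. World frame = base frame: x ahead of the robot, y to its left, z up, the work surface at z = 0. Lengths are in m, angles in rad, forces in N, time in s.
With the tool pointing down it reaches from about 0.4 to 0.825 m from the base axis. Payload 7 kg.
Tool frame: the origin (TCP) lies at the centre of the arm's flange, where the gripper is bolted on; the fingertips stand 178 mm ahead of it and the grasp point (between the pads) lies 159 mm ahead of it; z points along the fingers, y is the direction in which the jaws open and shut (so a half turn about z gives the same grasp; the last joint's range is limited). The gripper opens to 88 mm and grips with 3 to 60 N. Pads are 19 mm wide; open, the fingers measure 130 mm over their backs; the gripper's body (78 mm by 193 mm) begins 47 mm behind the grasp point.
Start: joints at [-1.014, 0.359, 0.012, 0, -1.224, -0.288], TCP at [0.179, -0.651, 0.405] pointing down, gripper open.
Joint ranges: [-3.07, 3.07], [-1.43, 2.12], [-1.02, 1.25], [-3.03, 1.67], [-3.05, -0], [-3.03, 3.03]. Speed limits (rad/s): [2.39, 2.39, 3.01, 3.14, 3.14, 3.14].

## Interface

Orientations are given as [roll, pitch, yaw] about the fixed x, y, z axes, in that order (R = Rz(yaw) Ry(pitch) Rx(roll)).
In Python, from station import arm gives the robot as it stands.
- The arm moves only by the shell command python3 -m handwheel 'ROWS' [OPENING] [FORCE]. ROWS is JSON, a list of rows, each a list of 4 numbers: the shift along the world's x, y, z in cm, then the turn about the world's z in rad. In form: [[dx, dy, dz, yaw], ...]. A call has 1 to 20 rows; each row shifts and turns the commanded pose from where the row before left it; what a row does not reach is not made up. A row lasts 1/10 s, in which the tool goes at most 50 mm and 8.59 degrees, less where a joint would pass 70% of its speed; a pose out of reach is approached as far as the arm can. A call is refused whole if a number of a shift passes 5 or a number of a turn 0.15, either way. A call with a gripper value outside its range is refused whole. OPENING is the closure, from 0 (fully open) to 1 (shut), set as the call begins (- or left out, the last holds). The fingers move at their own pace and stop on an object; FORCE is the grip in N (left out, the last holds). Time passes only in rows, so rows that do not move let the fingers close. It gives the time, the measured TCP pose, the force and the opening at its end, in the units of the state.
- arm.get_state(): the state, without advancing time (a new reading comes with each control period).
- arm.grab_frame(name): name is "scene" or "side" or "wrist"; returns a dict with "image" (384x512x3 uint8, red, green, blue), "depth" (384x512 float32, m along the optical axis (not along the pixel's ray), 0 where there is no reading), "vfov" (degrees; the focal length in pixels is half the picture's height over the tangent of half this angle, whatever the lens; pixels are square), "cx", "cy" (the principal point, pixels), "rvec" (rotation vector, rad) and "tvec" (3), from world to camera coordinates, as OpenCV has them. Camera axes: x right, y down, z forward; pixel columns grow to the right and rows downward; lengths in m; the calibration is good to about 2 mm. A picture is of the moment at which its call begins.
- arm.job_done(): hands the job in, once; it reports no verdict.
The state is a dict: "t": time; "q": joint angles; "qd": joint speeds; "joint_efforts": joint torques, N m; "eef_pos": TCP position; "ee_rot": TCP orientation; "force": force on the tool from outside, world axes, zero at the start; "moment": the same for the moment, N m; "width": finger opening in m.
Only numpy, scipy, OpenCV 4.12 (cv2) and the standard library are available. Lean on these libraries where they do the work, as an engineer would, in place of code of your own. Each camera call takes 0.05 s, during which the arm holds its last target.

## Working session

There is one attempt and no reset: what is moved stays moved. The work goes in short steps, Python scripts to look and compute and a shell command to move; the robot and the scene stay as the last step left them, time stands still between calls to the robot, and variables do not carry over. Pictures are saved under pics/ and viewed, and the job is handed in when it is done.

```bash
ls; mkdir -p pics; cat > h.py <<'E'
import numpy as np, cv2
from station import arm
def grab(n,fn=None):
    f=arm.grab_frame(n)
    if fn: cv2.imwrite('pics/'+fn,f['image'][:,:,::-1])
    np.savez('pics/'+n+'.npz',**f)
    return f
def load(n): return dict(np.load('pics/'+n+'.npz'))
def K(f):
    h,w=f['image'].shape[:2]; fl=h/2/np.tan(np.radians(float(f['vfov']))/2)
    return fl,float(f['cx']),float(f['cy'])
def cam(f):
    R=cv2.Rodrigues(np.array(f['rvec'],float))[0]; t=np.array(f['tvec'],float).ravel(); return R,t
def pt(f,u,v,d=None):
    fl,cx,cy=K(f); R,t=cam(f)
    if d is None: d=f['depth'][int(round(v)),int(round(u))]
    return R.T@(np.array([(u-cx)/fl*d,(v-cy)/fl*d,d])-t)
def plane(f,u,v,z):
    fl,cx,cy=K(f); R,t=cam(f); c=-R.T@t; r=R.T@np.array([(u-cx)/fl,(v-cy)/fl,1.])
    return c+r*(z-c[2])/r[2]
def cloud(f):
    fl,cx,cy=K(f); R,t=cam(f); d=f['depth']; v,u=np.mgrid[:d.shape[0],:d.shape[1]]
    P=np.stack([(u-cx)/fl*d,(v-cy)/fl*d,d],-1)-t
    return P@R
def proj(f,p):
    fl,cx,cy=K(f); R,t=cam(f); q=R@np.array(p,float)+t
    return fl*q[0]/q[2]+cx, fl*q[1]/q[2]+cy
E
python3 - <<'E'
from h import *
for n in ['scene','side','wrist']:
    f=grab(n,n+'0.png'); R,t=cam(f); print(n,f['vfov'],-R.T@t,(f['depth']==0).mean())
s=arm.get_state(); print(s)
E
```

```text
pics
scene 55.739560081932595 [ 1.07738005 -0.06087992  0.95263975] 0.004099527994791667
side 44.469532162464326 [-0.4200287  -1.0072632   1.10262061] 0.0038859049479166665
wrist 59.0287355734961 [ 0.10674718 -0.67054192  0.38258868] 0.004048665364583333
{'t': 0.15, 'q': array([-1.01396212e+00,  3.59193938e-01,  1.12671804e-02, -2.58804412e-04,
       -1.22405267e+00, -2.88077671e-01]), 'qd': array([ 1.13229085e-03, -4.10368361e-03,  2.33763742e-03, -6.80052988e-04,
        6.01900750e-05,  2.55703251e-03]), 'joint_efforts': array([-1.67517096e-04, -5.83276463e+01,  2.93293190e+01,  7.00130671e+00,
        8.76732229e-03, -1.32686932e-04]), 'eef_pos': array([ 0.17917894, -0.65063633,  0.40395446]), 'ee_rot': array([ 3.14038917e+00, -1.02863057e-04, -2.87292415e+00]), 'force': array([ 0.18277826, -0.46995897, -1.07016376]), 'moment': array([0.00634221, 0.04950873, 0.00978403]), 'width': 0.0878387643797194}
```

View pics/scene0.png

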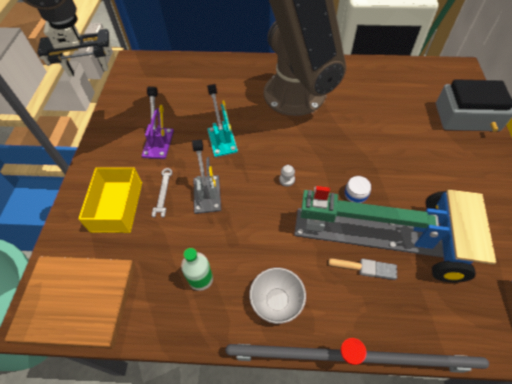

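View pics/side0.png

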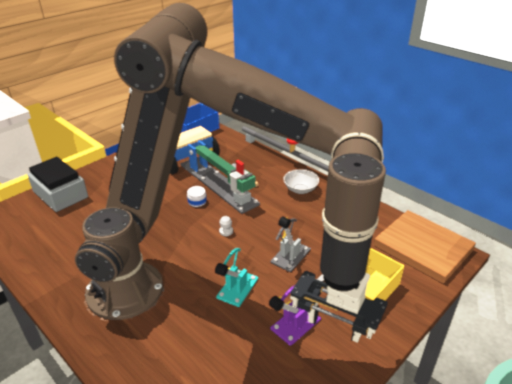

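View pics/wrist0.png

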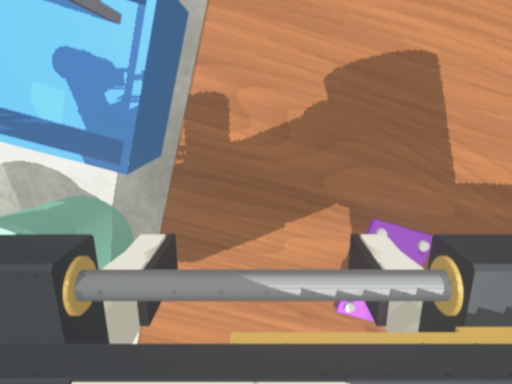

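Brake-like candidates in the scene picture are purple (155,130), teal (220,125) and grey steel (205,180). The grey one fits "dark steel foot plate, grey cheeks". I'll confirm with a crop, plus the red latch tab at (322,192).

```bash
python3 - <<'E'
from h import *
a=load('scene')['image'][:,:,::-1]; b=load('side')['image'][:,:,::-1]
c1=cv2.resize(a[125:225,165:255],None,fx=4,fy=4,interpolation=cv2.INTER_CUBIC)
c2=cv2.resize(a[170:260,285:375],None,fx=4,fy=4,interpolation=cv2.INTER_CUBIC)
c3=cv2.resize(b[205:285,260:320],(300,400),interpolation=cv2.INTER_CUBIC)
c2=cv2.resize(c2,(400,400))
cv2.imwrite('pics/crop0.png',cv2.resize(np.hstack([c1[:400],c2]),(760,400)));cv2.imwrite('pics/crop0s.png',c3)
E
```

```text
(no output)
```

View pics/crop0.png

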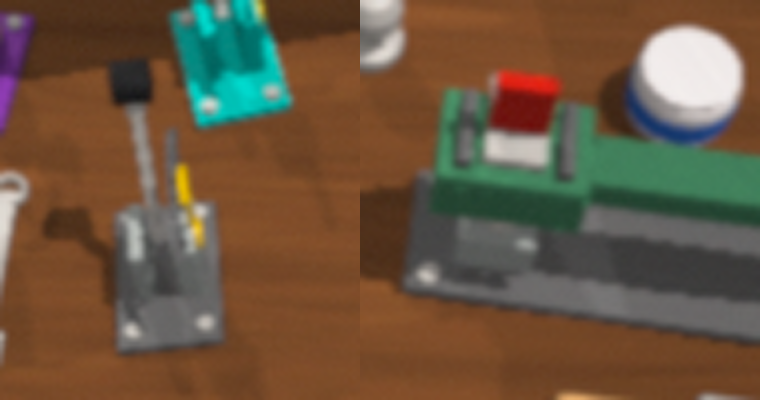

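View pics/crop0s.png

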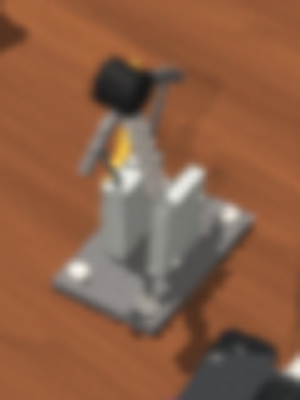

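The crop confirms it: dark foot plate, grey cheeks, black knob at about (198,146) and yellow pointer at about (212,172) on its +y side. The red tab is on the green coupler at about (322,192). Measuring next.

```bash
cat > m.py <<'E'
from h import *
def masks(f):
    hsv=cv2.cvtColor(f['image'],cv2.COLOR_RGB2HSV); return hsv
def brake(f,box):
    u0,v0,u1,v1=box; hsv=masks(f); P=cloud(f)
    B=np.zeros(hsv.shape[:2],bool); B[v0:v1,u0:u1]=1; B&=f['depth']>0
    ye=B&(hsv[...,0]>20)&(hsv[...,0]<34)&(hsv[...,1]>150)&(hsv[...,2]>120)
    bk=B&(hsv[...,2]<50)
    gr=B&(hsv[...,1]<60)
    return P,ye,bk,gr
E
python3 - <<'E'
from m import *
f=load('scene'); P,ye,bk,gr=brake(f,(188,135,225,220))
print('yellow',ye.sum()); print(np.c_[np.argwhere(ye)[:,::-1],P[ye].round(4)][::2])
m=bk&(P[...,2]>0.1); print('knob',m.sum(),P[m].mean(0),P[m].min(0),P[m].max(0))
fp=gr&(abs(P[...,2]-0.010)<0.004); print('foot',fp.sum(),P[fp].mean(0))
r=cv2.minAreaRect((P[fp][:,:2]*1000).astype(np.float32)); print(r)
lv=gr&(P[...,2]>0.09); q=P[lv]; print('lever',lv.sum()); print(q[::6].round(4))
hsv=masks(f)
rd=((hsv[...,0]<8)|(hsv[...,0]>172))&(hsv[...,1]>150); rd[:, :300]=0; rd[:,345:]=0; rd[220:]=0
q=P[rd]; print('red',rd.sum(),q.mean(0)); print(np.c_[np.argwhere(rd)[:,::-1],q.round(4)][::8])
g=(hsv[...,0]>65)&(hsv[...,0]<90)&(hsv[...,1]>100); g[:,:290]=0
q=P[g&(abs(P[...,2]-.134)<.006)]; print('green top',len(q)); r=cv2.minAreaRect((q[:,:2]*1000).astype(np.float32)); print(r, cv2.boxPoints(r))
for zz in np.arange(.09,.15,.005): print(zz.round(3),(g&(abs(P[...,2]-zz)<.0025)).sum(),end=' ')
E
```

```text
yellow 45
[[ 2.090e+02  1.660e+02  4.641e-01 -2.480e-01  1.375e-01]
 [ 2.090e+02  1.670e+02  4.725e-01 -2.460e-01  1.441e-01]
 [ 2.110e+02  1.670e+02  3.649e-01 -2.723e-01  5.000e-04]
 [ 2.100e+02  1.680e+02  4.767e-01 -2.425e-01  1.452e-01]
 [ 2.090e+02  1.690e+02  4.825e-01 -2.442e-01  1.482e-01]
 [ 2.110e+02  1.690e+02  3.719e-01 -2.716e-01 -1.000e-03]
 [ 2.100e+02  1.700e+02  4.819e-01 -2.422e-01  1.428e-01]
 [ 2.090e+02  1.710e+02  4.825e-01 -2.454e-01  1.389e-01]
 [ 2.110e+02  1.710e+02  4.716e-01 -2.431e-01  1.242e-01]
 [ 2.100e+02  1.720e+02  4.855e-01 -2.423e-01  1.383e-01]
 [ 2.120e+02  1.720e+02  3.838e-01 -2.669e-01 -1.200e-03]
 [ 2.100e+02  1.730e+02  4.873e-01 -2.424e-01  1.361e-01]
 [ 2.120e+02  1.730e+02  3.875e-01 -2.664e-01 -1.600e-03]
 [ 2.100e+02  1.740e+02  4.896e-01 -2.423e-01  1.345e-01]
 [ 2.120e+02  1.740e+02  3.929e-01 -2.656e-01  2.000e-04]
 [ 2.110e+02  1.750e+02  4.906e-01 -2.398e-01  1.313e-01]
 [ 2.110e+02  1.760e+02  4.745e-01 -2.453e-01  1.037e-01]
 [ 2.130e+02  1.800e+02  4.691e-01 -2.436e-01  7.610e-02]
 [ 2.130e+02  1.810e+02  4.686e-01 -2.444e-01 
[... 2323 characters left out ...]
 1.675e-01]
 [3.270e+02 1.940e+02 5.662e-01 7.340e-02 1.703e-01]
 [3.220e+02 1.950e+02 5.659e-01 6.140e-02 1.644e-01]
 [3.170e+02 1.960e+02 5.640e-01 4.970e-02 1.559e-01]
 [3.250e+02 1.960e+02 5.659e-01 6.970e-02 1.602e-01]
 [3.200e+02 1.970e+02 5.656e-01 5.760e-02 1.541e-01]
 [3.170e+02 1.980e+02 5.639e-01 5.080e-02 1.461e-01]
 [3.250e+02 1.980e+02 5.676e-01 7.050e-02 1.533e-01]]
green top 233
((580.502685546875, 152.9359893798828), (277.2198486328125, 59.90076446533203), 82.71730041503906) [[533.223     19.240921]
 [592.6405    11.647598]
 [627.78235  286.63104 ]
 [568.36487  294.22437 ]]
0.09 3 0.095 22 0.1 37 0.105 72 0.11 128 0.115 178 0.12 202 0.125 927 0.13 153 0.135 98 0.14 0 0.145 0
```

```bash
cat >> m.py <<'E'
def unit(f,box):
    P,ye,bk,gr=brake(f,box)
    return P
def vplane(f,u,v,o,n):
    fl,cx,cy=K(f); R,t=cam(f); c=-R.T@t; r=R.T@np.array([(u-cx)/fl,(v-cy)/fl,1.])
    return c+r*(np.dot(np.array(o)-c,n)/np.dot(r,n))
E
python3 - <<'E'
from m import *
f=load('scene'); hsv=masks(f); P=cloud(f)
fp=(hsv[...,1]<75)&(abs(P[...,2]-0.010)<0.004); fp[:170]=0; fp[220:]=0; fp[:,:185]=0; fp[:,228:]=0
q=P[fp]; r=cv2.minAreaRect((q[:,:2]*1000).astype(np.float32)); print(len(q),r,cv2.boxPoints(r))
vis=f['image'].copy(); vis[fp]=[255,0,255]
cv2.imwrite('pics/foot.png',cv2.resize(vis[125:225,165:255,::-1],None,fx=5,fy=5,interpolation=cv2.INTER_NEAREST))
s=load('side'); hs=masks(s); Ps=cloud(s)
fs=(hs[...,1]<75)&(abs(Ps[...,2]-0.010)<0.004); fs[:230]=0; fs[275:]=0; fs[:,:265]=0; fs[:,315:]=0
q=Ps[fs]; r=cv2.minAreaRect((q[:,:2]*1000).astype(np.float32)); print(len(q),r,cv2.boxPoints(r))
vis=s['image'].copy(); vis[fs]=[255,0,255]
cv2.imwrite('pics/foots.png',cv2.resize(vis[205:285,255:325,::-1],None,fx=6,fy=6,interpolation=cv2.INTER_NEAREST))
E
```

```text
515 ((471.6728515625, -272.3958740234375), (133.2515869140625, 78.09446716308594), 9.477696418762207) [[ 399.52686 -244.8525 ]
 [ 412.38617 -321.88095]
 [ 543.81885 -299.93927]
 [ 530.95953 -222.9108 ]]
339 ((471.9720153808594, -274.4866638183594), (131.71649169921875, 80.52941131591797), 9.80148696899414) [[ 400.2206  -246.02106]
 [ 413.92953 -325.37503]
 [ 543.7234  -302.95227]
 [ 530.0145  -223.5983 ]]
```

View pics/foot.png

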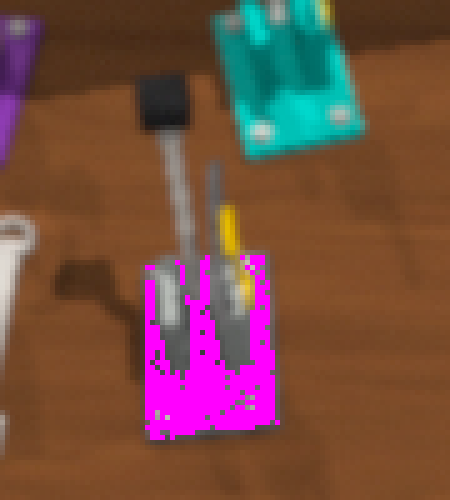

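View pics/foots.png

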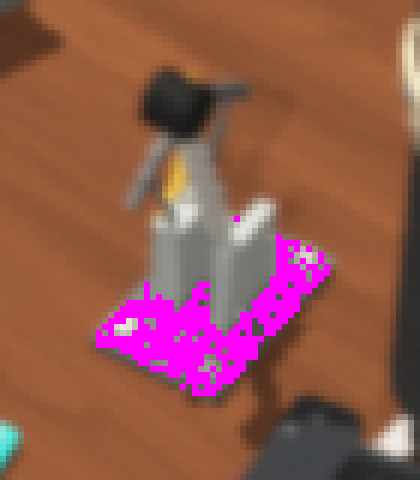

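```bash
cat >> m.py <<'E'
YAW=0.168; O=np.array([.4718,-.2735,0]); X=np.array([np.cos(YAW),np.sin(YAW),0]); Y=np.array([-X[1],X[0],0])
def loc(p): d=np.asarray(p)-O; return np.stack([d@X,d@Y,np.asarray(p)[...,2]],-1)
def ang(p): return .7+np.arctan2(p[...,0],p[...,2]-.06)   # local points
E
python3 - <<'E'
from m import *
for n,box in (('scene',(188,135,225,205)),('side',(268,205,300,250))):
    f=load(n); P,ye,bk,gr=brake(f,box)
    uv=np.argwhere(ye)[:,::-1]
    L=loc(np.array([vplane(f,u,v,O+.027*Y,Y) for u,v in uv])); rr=np.hypot(L[:,0],L[:,2]-.06)
    print(n,'yellow'); print(np.c_[uv,L.round(3),rr.round(3),ang(L).round(2)])
    m=bk&(P[...,2]>.1); L=loc(P[m]); print('knob',m.sum(),L.mean(0),L.min(0),L.max(0))
    uv=np.argwhere(m)[:,::-1].mean(0); l=loc(vplane(f,*uv,O,Y)); print(uv,l,ang(l),np.hypot(l[0],l[2]-.06))
E
```

```text
scene yellow
[[ 2.09e+02  1.66e+02  1.00e-03  2.70e-02  1.43e-01  8.30e-02  7.10e-01]
 [ 2.10e+02  1.66e+02 -2.10e-02  2.70e-02  1.14e-01  5.80e-02  3.30e-01]
 [ 2.09e+02  1.67e+02  6.00e-03  2.70e-02  1.45e-01  8.50e-02  7.70e-01]
 [ 2.10e+02  1.67e+02 -1.60e-02  2.70e-02  1.16e-01  5.80e-02  4.20e-01]
 [ 2.11e+02  1.67e+02 -4.00e-02  2.70e-02  8.50e-02  4.70e-02 -3.00e-01]
 [ 2.09e+02  1.68e+02  1.00e-02  2.70e-02  1.46e-01  8.70e-02  8.20e-01]
 [ 2.10e+02  1.68e+02 -1.10e-02  2.70e-02  1.18e-01  5.90e-02  5.10e-01]
 [ 2.11e+02  1.68e+02 -3.40e-02  2.70e-02  8.70e-02  4.40e-02 -2.10e-01]
 [ 2.09e+02  1.69e+02  1.50e-02  2.70e-02  1.47e-01  8.90e-02  8.70e-01]
 [ 2.10e+02  1.69e+02 -7.00e-03  2.70e-02  1.19e-01  5.90e-02  5.90e-01]
 [ 2.11e+02  1.69e+02 -2.90e-02  2.70e-02  8.90e-02  4.10e-02 -1.00e-01]
 [ 2.09e+02  1.70e+02  1.90e-02  2.70e-02  1.49e-01  9.10e-02  9.10e-01]
 [ 2.10e+02  1.70e+02 -2.00e-03  2.70e-02  1.21e-01  6.10e-02  6.70e-01]
 [ 2.11e+02  1.70e+02 -2.40e-02  2.70e-02  9.00e-02  3.90e-02  2.00e-02]
 [ 2.09e+02  1.71e+02  2.40e-02  2.70e-02  1.50e-01  9.30e-02  9.
[... 2426 characters left out ...]
74413263833
side yellow
[[ 2.84e+02  2.33e+02 -2.00e-03  2.70e-02  9.20e-02  3.20e-02  6.50e-01]
 [ 2.84e+02  2.34e+02 -1.00e-03  2.70e-02  8.80e-02  2.80e-02  6.50e-01]
 [ 2.85e+02  2.34e+02  5.00e-03  2.70e-02  8.30e-02  2.40e-02  9.10e-01]
 [ 2.84e+02  2.35e+02 -1.00e-03  2.70e-02  8.30e-02  2.30e-02  6.50e-01]
 [ 2.83e+02  2.36e+02 -7.00e-03  2.70e-02  8.40e-02  2.50e-02  4.00e-01]
 [ 2.84e+02  2.36e+02 -1.00e-03  2.70e-02  7.90e-02  1.90e-02  6.50e-01]]
knob 60 [-0.05654367 -0.00680078  0.18823729] [-0.06705134 -0.01652705  0.17787745] [-0.03684284  0.01039731  0.19814387]
[284.6        223.03333333] [-4.52146739e-02 -1.37989903e-16  1.77279197e-01] 0.33202947238073427 0.125693185435992
```

```bash
python3 -m handwheel '[[0,0,2,0],[3,3,0,-0.02],[3,3,0,-0.02],[3,3,0,-0.02],[3,3,0,-0.02],[3,3,0,-0.02],[3,3,0,0],[3,3,0,0],[3,3,0,0],[3,3,0,0],[3,3,0,0],[3,3,0,0],[3,3,0,0],[1,3,0,0],[0,0,0,0],[0,0,0,0]]' 0; python3 - <<'E'
from h import *
f=grab('wrist','w1.png'); R,t=cam(f); print(-R.T@t)
print(arm.get_state()['eef_pos'],arm.get_state()['ee_rot'])
E
```

```text
t: 1.75
eef_pos: [0.5495, -0.26, 0.4244]
ee_rot: [3.141, -0.001, -2.971]
force: [-0.2, -0.5, 0.4]
width: 0.0878
[ 0.47546629 -0.27277807  0.40316732]
[ 0.54918412 -0.26063108  0.42445656] [ 3.14146822e+00 -5.06450148e-04 -2.97211457e+00]
```

View pics/w1.png

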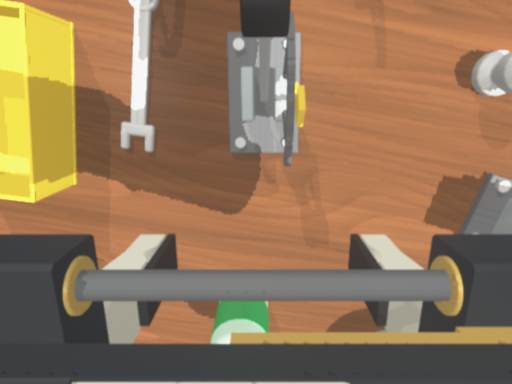

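```bash
python3 - <<'E'
from m import *
f=load('wrist'); P,ye,bk,gr=brake(f,(285,60,320,150))
print(ye.sum())
fl,cx,cy=K(f); R,t=cam(f); c=loc(-R.T@t)
def rad(u,v,r):
    d=R.T@np.array([(u-cx)/fl,(v-cy)/fl,1.]); d=np.array([d@X,d@Y,d[2]])
    a=np.array([c[0],c[2]-.06]); b=np.array([d[0],d[2]])
    A=b@b;B=2*a@b;C=a@a-r*r; D=B*B-4*A*C
    s=(-B-np.sqrt(D))/(2*A) if D>0 else -B/2/A
    p=c+s*d; return p,ang(p)
uv=np.argwhere(ye)[:,::-1]
for v in np.unique(uv[:,1]):
    us=uv[uv[:,1]==v][:,0]; u=us.mean(); print(v,us.min(),us.max(),loc(P[v,us.max()]).round(3),rad(us.max(),v,.08)[0].round(3),rad(u,v,.08)[1].round(3),rad(u,v,.09)[1].round(3))
cv2.imwrite('pics/w1c.png',cv2.resize(f['image'][0:170,215:325,::-1],None,fx=3.5,fy=3.5,interpolation=cv2.INTER_CUBIC))
E
```

```text
320
85 301 302 [-0.006  0.03   0.134] [-0.006  0.029  0.14 ] 0.626 0.638
86 297 303 [-0.005  0.031  0.135] [-0.005  0.03   0.14 ] 0.634 0.646
87 297 303 [-0.005  0.031  0.134] [-0.005  0.03   0.14 ] 0.643 0.653
88 297 303 [-0.004  0.031  0.136] [-0.004  0.03   0.14 ] 0.652 0.661
89 297 303 [-0.003  0.03   0.138] [-0.003  0.03   0.14 ] 0.661 0.668
90 297 304 [-0.002  0.031  0.137] [-0.002  0.031  0.14 ] 0.67 0.676
91 297 304 [-0.002  0.031  0.138] [-0.002  0.031  0.14 ] 0.679 0.683
92 296 304 [-0.001  0.031  0.14 ] [-0.001  0.031  0.14 ] 0.688 0.691
93 296 304 [-0.     0.031  0.138] [-0.     0.031  0.14 ] 0.696 0.699
94 296 304 [0.    0.031 0.14 ] [0.    0.031 0.14 ] 0.705 0.706
95 296 304 [0.001 0.031 0.141] [0.001 0.031 0.14 ] 0.714 0.714
96 296 304 [0.002 0.031 0.14 ] [0.002 0.031 0.14 ] 0.723 0.721
97 296 304 [0.003 0.031 0.141] [0.003 0.031 0.14 ] 0.732 0.729
98 296 304 [0.003 0.031 0.142] [0.003 0.031 0.14 ] 0.741 0.737
99 296 304 [0.004 0.031 0.142] [0.004 0.031 0.14 ] 0.75 0.744
100 296 304 [0.005 0.031 0.143] [0.005 0.031 0.14 ] 0.759 0.752
101 296 304 [0.005 0.031 0.143] [0.
[... 926 characters left out ...]
7 303 [0.016 0.031 0.139] [0.016 0.031 0.138] 0.907 0.878
117 297 303 [0.017 0.031 0.139] [0.017 0.031 0.138] 0.917 0.886
118 297 303 [0.018 0.031 0.138] [0.018 0.031 0.138] 0.926 0.894
119 297 303 [0.019 0.031 0.138] [0.019 0.031 0.138] 0.936 0.903
120 297 302 [0.02  0.031 0.136] [0.019 0.031 0.138] 0.946 0.911
121 297 302 [0.02  0.031 0.136] [0.02  0.031 0.137] 0.956 0.919
122 297 302 [0.021 0.031 0.135] [0.021 0.031 0.137] 0.965 0.928
123 297 302 [0.022 0.031 0.133] [0.022 0.031 0.137] 0.975 0.936
124 297 302 [0.023 0.031 0.132] [0.023 0.031 0.137] 0.985 0.944
125 297 302 [0.024 0.031 0.131] [0.023 0.031 0.137] 0.995 0.953
126 299 302 [ 0.034  0.047 -0.   ] [0.024 0.031 0.136] 1.006 0.961
```

View pics/w1c.png

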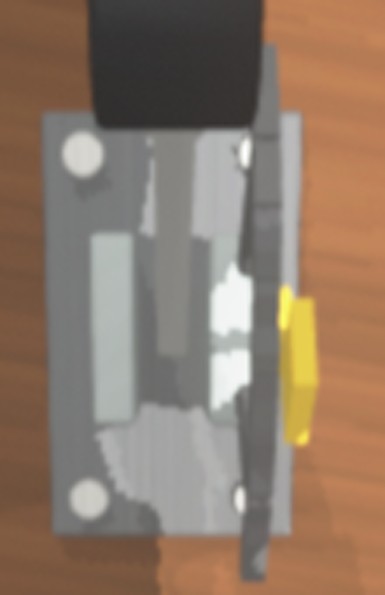

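```bash
python3 - <<'E'
from m import *
f=load('wrist'); P,ye,bk,gr=brake(f,(235,0,300,45)); L=loc(P)
m=bk&(P[...,2]>.15)&(P[...,2]<.25); q=L[m]; print(m.sum(),np.percentile(q,[1,50,99],axis=0))
for v in range(0,40,4): 
    w=m[v]; print(v,np.where(w)[0][[0,-1]] if w.any() else None, L[v,265].round(4))
b=L[45:70,262:266].reshape(-1,3); print(b[::5].round(4))
E
```

```text
37 [[-0.03903291 -0.0111645   0.18334123]
 [-0.03434295 -0.00885667  0.1866358 ]
 [-0.0331304  -0.00539632  0.19256329]]
0 None [-0.0481  0.0015  0.195 ]
4 None [-0.0462  0.0015  0.1949]
8 None [-0.0445  0.0015  0.1939]
12 None [-0.0421  0.0015  0.1955]
16 None [-0.0408  0.0015  0.1922]
20 [252 252] [-0.0389  0.0016  0.1915]
24 [243 243] [-0.0371  0.0016  0.1902]
28 [243 248] [-0.0354  0.0016  0.1883]
32 [246 251] [-0.0337  0.0016  0.1862]
36 None [-0.0327  0.0017  0.1789]
[[-0.0311 -0.0002  0.1545]
 [-0.0306  0.0005  0.1537]
 [-0.0302  0.0012  0.1521]
 [-0.0298  0.0019  0.1503]
 [-0.0286 -0.0002  0.1493]
 [-0.0282  0.0005  0.1472]
 [-0.0276  0.0012  0.147 ]
 [-0.0271  0.0019  0.1463]
 [-0.0263 -0.0002  0.1413]
 [-0.0256  0.0006  0.1414]
 [-0.0251  0.0013  0.1403]
 [-0.0246  0.002   0.1382]
 [-0.0235 -0.0002  0.1363]
 [-0.0229  0.0006  0.1348]
 [-0.0225  0.0013  0.1323]
 [-0.022   0.0021  0.1301]
 [-0.0208 -0.0002  0.1282]
 [-0.0203  0.0006  0.1257]
 [-0.0196  0.0014  0.1247]
 [-0.019   0.0021  0.1241]]
```

```bash
python3 -m handwheel '[[-4.2,-0.7,0,0],[-4.2,-0.7,0,0],[-4.2,-0.7,0,0],[0,0,0,0],[0,0,-3,0],[0,0,-3,0],[0,0,-2.2,0],[0,0,0,0],[0,0,0,0],[0,0,0,0]]' 0; python3 - <<'E'
from h import *
f=grab('side','s2.png'); cv2.imwrite('pics/s2c.png',cv2.resize(f['image'][180:300,230:350,::-1],None,fx=4,fy=4,interpolation=cv2.INTER_CUBIC))
f=grab('wrist','w2.png')
f=grab('scene'); cv2.imwrite('pics/sc2c.png',cv2.resize(f['image'][90:220,140:270,::-1],None,fx=4,fy=4,interpolation=cv2.INTER_CUBIC))
E
```

```text
t: 2.8
eef_pos: [0.4237, -0.2823, 0.3441]
ee_rot: [-3.14, 0.002, -2.973]
force: [0.2, 1.1, 0.1]
width: 0.0878
```

View pics/s2c.png

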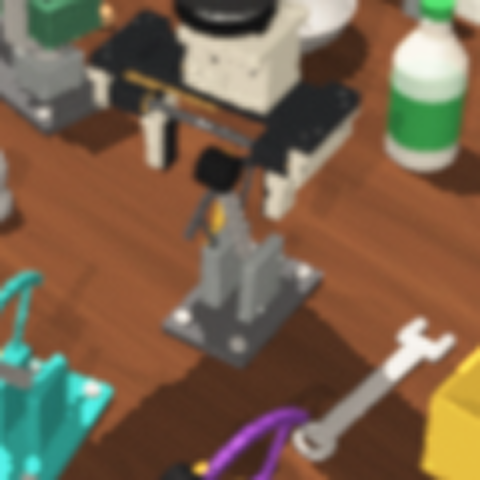

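View pics/sc2c.png

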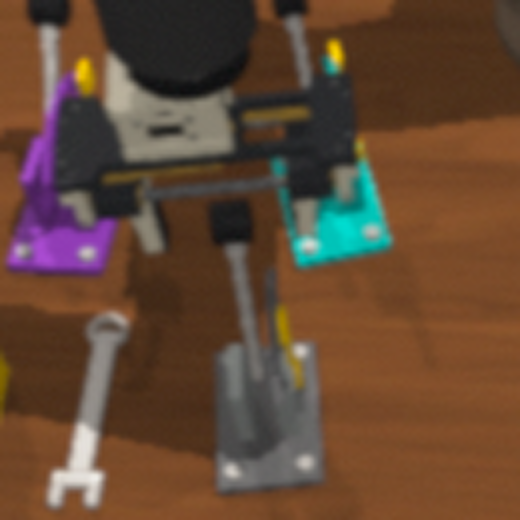

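View pics/w2.png

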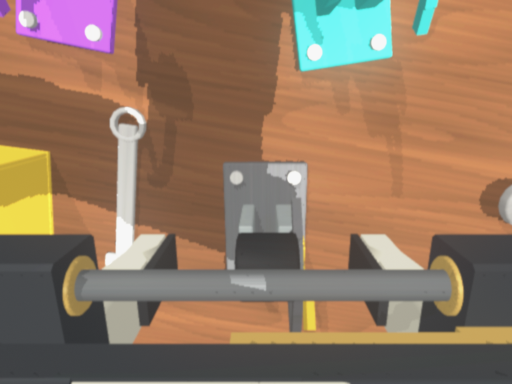

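Knob centred between fingers (wrist 265,265; fingers at 165 and 365). Closing.

```bash
python3 -m handwheel '[[0,0,-0.4,0],[0,0,0,0],[0,0,0,0],[0,0,0,0],[0,0,0,0],[0,0,0,0],[0,0,0,0],[0,0,0,0]]' 1 25; python3 - <<'E'
from h import *
f=grab('side'); cv2.imwrite('pics/s3c.png',cv2.resize(f['image'][180:300,230:350,::-1],None,fx=4,fy=4,interpolation=cv2.INTER_CUBIC))
E
```

```text
t: 3.75
eef_pos: [0.4232, -0.2815, 0.3386]
ee_rot: [3.141, -0.0, -2.973]
force: [-3.8, 21.5, 10.5]
width: 0.0293
```

View pics/s3c.png

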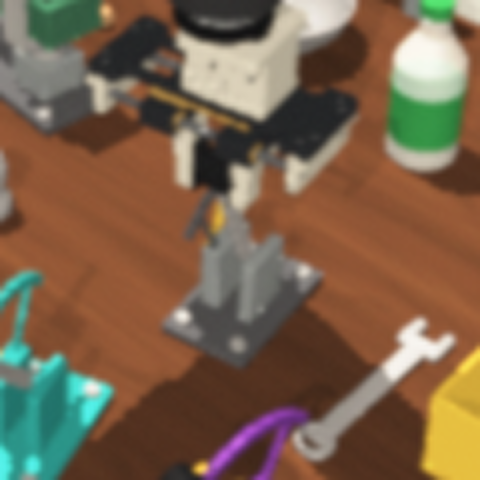

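```bash
python3 -m handwheel '[[0,0.15,0,0],[0.6,0.1,0.23,0],[0.6,0.1,0.2,0],[0.6,0.1,0.16,0],[0.65,0.11,0.14,0],[0.65,0.11,0.1,0],[0.62,0.11,0.07,0],[0.64,0.11,0.04,0],[0.64,0.11,0.01,0],[0.67,0.11,-0.03,0],[0.67,0.12,-0.06,0],[0,0,0,0],[0,0,0,0],[0,0,0,0]]'; python3 - <<'E'
from h import *
f=grab('side'); cv2.imwrite('pics/s4c.png',cv2.resize(f['image'][180:300,230:350,::-1],None,fx=4,fy=4,interpolation=cv2.INTER_CUBIC))
E
```

```text
t: 5.2
eef_pos: [0.4863, -0.2696, 0.347]
ee_rot: [3.142, -0.001, -2.973]
force: [-2.0, -2.9, -3.2]
width: 0.0278
```

View pics/s4c.png

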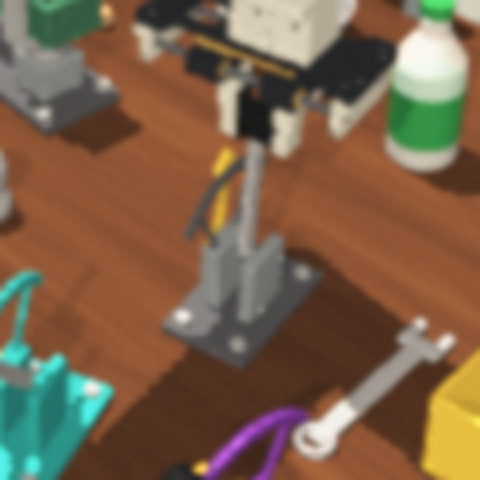

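```bash
python3 -m handwheel '[[0,0,0,0],[0,0,0,0],[0,0,0,0],[0,0,0,0],[0,0,3,0],[0,0,4,0],[4,0.7,2,0],[4,0.7,0,0],[0,0,0,0],[0,0,0,0]]' 0; python3 - <<'E'
from m import *
f=grab('side'); cv2.imwrite('pics/s5c.png',cv2.resize(f['image'][180:300,230:350,::-1],None,fx=4,fy=4,interpolation=cv2.INTER_CUBIC))
f=grab('wrist','w5.png')
E
```

```text
t: 6.25
eef_pos: [0.5673, -0.255, 0.4364]
ee_rot: [3.141, -0.001, -2.972]
force: [0.2, 0.5, -0.3]
width: 0.0875
```

View pics/s5c.png

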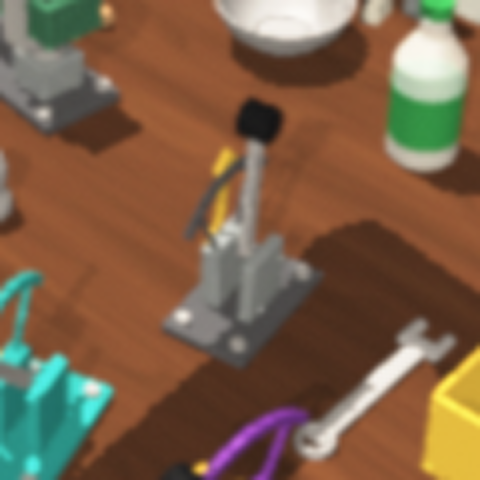

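View pics/w5.png

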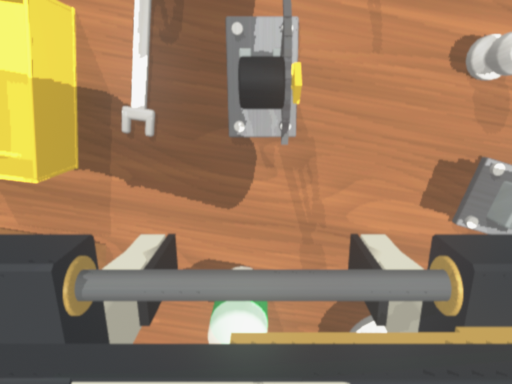

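```bash
python3 - <<'E'
from m import *
f=load('wrist'); P=cloud(f); L=loc(P); hsv=masks(f)
ye=(hsv[...,0]>20)&(hsv[...,0]<34)&(hsv[...,1]>150)&(L[...,2]>.12)&(L[...,2]<.16)&(abs(L[...,1]-.03)<.01)&(abs(L[...,0])<.06)
q=L[ye]; i=q[:,0].argsort(); q=q[i]; print(ye.sum(),q[::12].round(4))
print('corners mid',(q[:4].mean(0)+q[-4:].mean(0))/2, 'apex',q[q[:,2].argsort()[-12:]].mean(0))
kn=(hsv[...,2]<75)&(abs(L[...,1])<.012)&(L[...,2]>.17)&(L[...,2]<.22)
q=L[kn]; print(kn.sum(),q.min(0),q.max(0),np.percentile(q[:,0],[2,98]))
A=np.c_[2*q[:,[0,2]],np.ones(len(q))]; s=np.linalg.lstsq(A,(q[:,[0,2]]**2).sum(1),rcond=None)[0]; print('circ',s[:2],np.sqrt(s[2]+s[0]**2+s[1]**2),'ang',.7+np.arctan2(s[0],s[1]-.06))
# side-view check
g=load('side')
E
```

```text
311 [[-0.0061  0.0297  0.1342]
 [-0.0045  0.0289  0.1355]
 [-0.0029  0.0272  0.1369]
 [-0.0014  0.0265  0.1374]
 [-0.0006  0.0287  0.1387]
 [ 0.0008  0.0265  0.1283]
 [ 0.0017  0.0301  0.1403]
 [ 0.0032  0.0301  0.141 ]
 [ 0.004   0.0307  0.1425]
 [ 0.0052  0.0265  0.1385]
 [ 0.0062  0.0299  0.1434]
 [ 0.0069  0.0306  0.144 ]
 [ 0.0077  0.0275  0.1454]
 [ 0.0085  0.0264  0.1317]
 [ 0.0099  0.0275  0.1461]
 [ 0.0106  0.0304  0.1469]
 [ 0.0114  0.0267  0.1471]
 [ 0.0121  0.0275  0.1468]
 [ 0.0134  0.0294  0.1436]
 [ 0.0142  0.0286  0.1439]
 [ 0.0155  0.0297  0.1407]
 [ 0.0163  0.0289  0.1415]
 [ 0.0177  0.0307  0.139 ]
 [ 0.0192  0.0293  0.1375]
 [ 0.0207  0.0271  0.1362]
 [ 0.0223  0.0316  0.1321]]
corners mid [0.00897087 0.02984616 0.13223438] apex [0.01054283 0.02893359 0.1474548 ]
2002 [-0.00319843 -0.01194298  0.19223969] [0.02636685 0.01199964 0.2056221 ] [-0.00224393  0.02572399]
circ [0.01136905 0.1888707 ] 0.015090199923962036 ang 0.7879927499569183
```

```bash
python3 - <<'E'
from m import *
f=load('side'); hsv=masks(f); P=cloud(f)
bk=(hsv[...,2]<60); bk[:,:285]=0; bk[:,304:]=0; bk[:200]=0; bk[218:]=0
uv=np.argwhere(bk)[:,::-1]; print(len(uv),uv.mean(0)); c=uv.mean(0)
for yo in (0,-.005): 
    l=loc(vplane(f,*c,O+yo*Y,Y)); print('knob',l,ang(l),np.hypot(l[0],l[2]-.06))
ye=(hsv[...,0]>18)&(hsv[...,0]<34)&(hsv[...,1]>150)&(hsv[...,2]>110); ye[:,:278]=0; ye[:,292:]=0; ye[:212]=0; ye[245:]=0
for v,u in np.argwhere(ye): l=loc(vplane(f,u,v,O+.027*Y,Y)); print(u,v,l.round(3),ang(l).round(3),end=' | ')
E
```

```text
83 [294.20481928 209.85542169]
knob [ 1.01941651e-02 -9.14307494e-17  1.92993592e-01] 0.7765019570352771 0.1333837190491113
knob [ 0.00138219 -0.005       0.20091291] 0.7098084866908838 0.1409196844617934
286 217 [0.007 0.027 0.154] 0.775 | 285 218 [0.001 0.027 0.154] 0.712 | 286 218 [0.007 0.027 0.15 ] 0.782 | 287 218 [0.014 0.027 0.145] 0.858 | 285 219 [0.001 0.027 0.149] 0.715 | 286 219 [0.008 0.027 0.145] 0.789 | 287 219 [0.014 0.027 0.141] 0.869 | 288 219 [0.02  0.027 0.137] 0.958 | 284 220 [-0.005  0.027  0.149] 0.648 | 285 220 [0.002 0.027 0.145] 0.718 | 286 220 [0.008 0.027 0.141] 0.796 | 287 220 [0.014 0.027 0.137] 0.882 | 284 221 [-0.004  0.027  0.145] 0.648 | 285 221 [0.002 0.027 0.141] 0.722 | 286 221 [0.008 0.027 0.137] 0.805 | 283 222 [-0.01   0.027  0.145] 0.579 | 284 222 [-0.004  0.027  0.141] 0.648 | 285 222 [0.002 0.027 0.137] 0.726 | 284 223 [-0.004  0.027  0.136] 0.648 | 285 227 [0.003 0.027 0.115] 0.759 | 286 227 [0.01  0.027 0.11 ] 0.888 | 285 228 [0.003 0.027 0.11 ] 0.769 | 286 228 [0.01  0.027 0.106] 0.911 | 284 229 [-0.003  0.027  0.11 ] 0.648 | 285 229 [0.004 0.027 0.106] 0.78 | 286 229 [0.01  0.027 0.101] 0.939 | 284 230 [-0.002  0.027  0.106] 0.648 | 285 230 [0.004 0.027 0.101] 0.795 | 286 230 [0.01  0.027 0.097] 0.973 | 284 231 [-0.002  0.027  0.101] 0.648 | 285 231 [0.004 0.027 0.097] 0.813 | 286 231 [0.011 0.027 0.092] 1.016 | 284 232 [-0.002  0.027  0.097] 0.648 | 285 232 [0.004 0.027 0.092] 0.836 | 284 233 [-0.002  0.027  0.092] 0.648 | 285 233 [0.005 0.027 0.088] 0.866 | 284 234 [-0.001  0.027  0.088] 0.648 | 285 234 [0.005 0.027 0.083] 0.907 | 283 235 [-0.008  0.027  0.088] 0.436 | 284 235 [-0.001  0.027  0.083] 0.647 | 283 236 [-0.007  0.027  0.084] 0.397 | 284 236 [-0.001  0.027  0.079] 0.647 | 283 237 [-0.007  0.027  0.079] 0.341 |
```

Lever ≈ 0.79 against pointer ≈ 0.82 from the wrist view, with the side view agreeing on about 0.78 for both. That is within tolerance, so I leave it and go to the coupler.

```bash
python3 -m handwheel '[[-0.3,3.3,0,0.14],[-0.3,3.3,0,0.14],[-0.3,3.3,0,0.14],[-0.3,3.3,0,0.14],[-0.3,3.3,0,0.14],[-0.3,3.3,0,0.14],[-0.3,3.3,0,0.14],[-0.3,3.3,0,0.14],[-0.3,3.3,0,0.14],[0,0,0,0],[0,0,0,0],[0,0,0,0]]' 0; python3 - <<'E'
from m import *
f=grab('wrist','w6.png'); R,t=cam(f); print(-R.T@t); s=arm.get_state(); print(s['q'].round(3))
f=grab('scene'); 
cv2.imwrite('pics/sc6.png',cv2.resize(f['image'][90:280,250:440,::-1],None,fx=3,fy=3,interpolation=cv2.INTER_CUBIC))
E
```

```text
t: 7.55
eef_pos: [0.5392, 0.0408, 0.4375]
ee_rot: [-3.141, 0.0, -1.714]
force: [-0.1, 0.1, -0.3]
width: 0.0877
[ 0.52807649 -0.03325161  0.4162314 ]
[ 0.438  0.117 -0.233  0.    -1.221 -0.582]
```

View pics/w6.png

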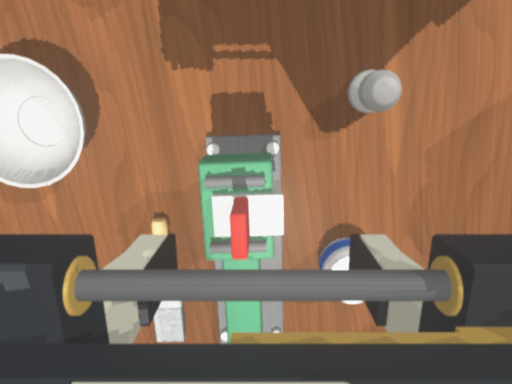

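View pics/sc6.png

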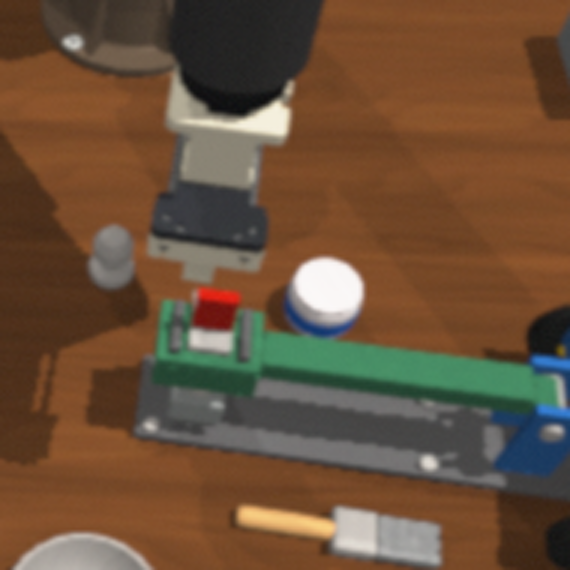

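Wrist view: red tab at about (240,228) on the white slide plate (up is world -y, right is world -x), green coupler at about (238,205), spare ball (375,90), tin (350,270). Measuring the tab.

```bash
python3 - <<'E'
from m import *
f=load('wrist'); P=cloud(f); hsv=masks(f)
rd=((hsv[...,0]<8)|(hsv[...,0]>172))&(hsv[...,1]>150)&(P[...,2]>.13)
q=P[rd]; print(len(q),np.percentile(q,[1,50,99],axis=0).round(4))
t=q[q[:,2]>np.percentile(q[:,2],98)-.004]; r=cv2.minAreaRect((t[:,:2]*1000).astype(np.float32)); print('top',len(t),r)
g=(hsv[...,0]>60)&(hsv[...,0]<90)&(hsv[...,1]>80)
gt=P[g&(abs(P[...,2]-.134)<.005)]; print('green',len(gt)); r=cv2.minAreaRect((gt[:,:2]*1000).astype(np.float32)); print(r)
gt=gt[gt[:,1]<.1]; r=cv2.minAreaRect((gt[:,:2]*1000).astype(np.float32)); print(r,cv2.boxPoints(r))
w=(hsv[...,1]<40)&(hsv[...,2]>150)&(abs(P[...,2]-.142)<.006); w[:180]=0
q=P[w]; r=cv2.minAreaRect((q[:,:2]*1000).astype(np.float32)); print('slide',len(q),r,q[:,2].mean())
f=load('scene'); P=cloud(f); hsv=masks(f)
g=(hsv[...,0]>60)&(hsv[...,0]<90)&(hsv[...,1]>80); g[:,:290]=0
q=P[g&(abs(P[...,2]-.125)<.004)&(P[...,1]>.13)]; print(len(q),q.mean(0)); r=cv2.fitLine(q[:,:2].astype(np.float32),cv2.DIST_L2,0,.01,.01).ravel(); print(r, 'yaw',np.arctan2(-r[0],r[1])); r=cv2.minAreaRect((q[:,:2]*1000).astype(np.float32)); print(r)
E
```

```text
658 [[0.5526 0.0428 0.1857]
 [0.559  0.0591 0.1875]
 [0.5658 0.076  0.1891]]
top 658 ((549.2630004882812, 21.24429702758789), (116.12846374511719, 13.742746353149414), 75.50434875488281)
green 1924
((564.5747680664062, 59.003257751464844), (91.37676239013672, 61.76620101928711), 82.84699249267578)
((563.9957885742188, 58.25025939941406), (89.61151123046875, 61.84233856201172), 83.55525970458984) [[528.2408    17.198395]
 [589.6923    10.256905]
 [599.7508    99.302124]
 [538.29926  106.243614]]
slide 2689 ((557.458984375, 61.62435531616211), (67.09204864501953, 64.49163818359375), 82.49856567382812) 0.14084123095020787
939 [0.5873022  0.2334682  0.12460671]
[0.11860278 0.9929418  0.5873022  0.2334682 ] yaw -0.118882604
((585.59228515625, 232.0162353515625), (208.07461547851562, 38.160213470458984), 83.56159210205078)
```

```bash
python3 -m handwheel '[[2,1.8,0,0.02],[0,0,0,0],[0,0,-3,0],[0,0,-3,0],[0,0,-3,0],[0,0,-1.6,0],[0,0,0,0],[0,0,0,0],[0,0,0,0]]' 0.5; python3 - <<'E'
from m import *
f=grab('wrist','w7.png')
f=grab('scene'); 
cv2.imwrite('pics/sc7.png',cv2.resize(f['image'][130:270,260:400,::-1],None,fx=4,fy=4,interpolation=cv2.INTER_CUBIC))
f=grab('side'); 
cv2.imwrite('pics/s7.png',cv2.resize(f['image'][110:230,180:300,::-1],None,fx=4,fy=4,interpolation=cv2.INTER_CUBIC))
E
```

```text
t: 8.55
eef_pos: [0.5601, 0.0594, 0.3326]
ee_rot: [-3.14, 0.001, -1.693]
force: [0.2, 0.4, 0.1]
width: 0.044
```

View pics/w7.png

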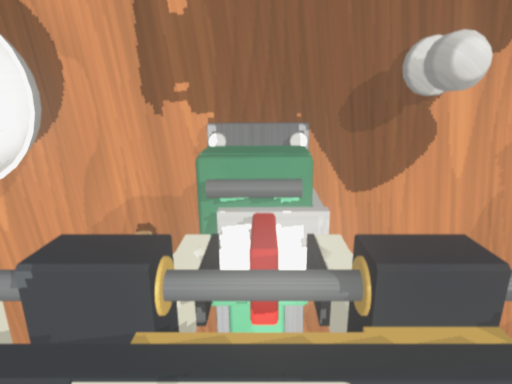

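View pics/sc7.png

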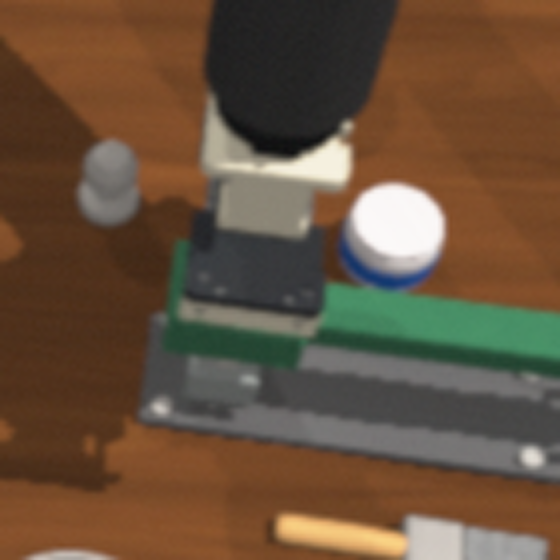

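View pics/s7.png

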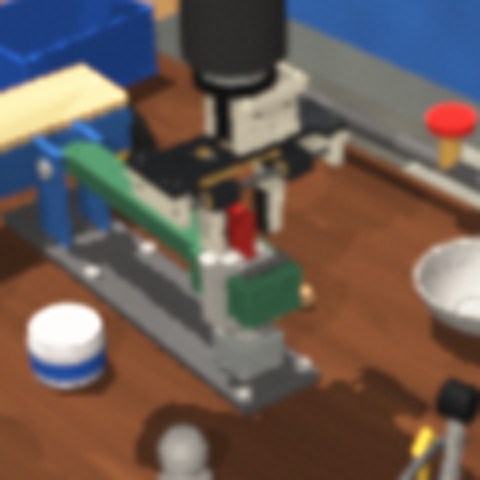

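```bash
python3 -m handwheel '[[0,0,-0.1,0],[0,0,0,0],[0,0,0,0],[0,0,0,0],[0,0,0,0],[0,0,0,0],[0,0,0,0]]' 1 40
```

```text
t: 9.4
eef_pos: [0.5598, 0.0596, 0.3303]
ee_rot: [-3.141, -0.0, -1.693]
force: [2.4, -0.2, -1.1]
width: 0.0118
```

```bash
python3 -m handwheel '[[-0.4,0.05,0,0],[-0.4,0.05,0,0],[-0.4,0.05,0,0],[-0.4,0.05,0,0],[-0.4,0.05,0,0],[0,0,0,0],[0,0,0,0]]'; python3 - <<'E'
from m import *
f=grab('wrist','w8.png')
f=grab('side'); 
cv2.imwrite('pics/s8.png',cv2.resize(f['image'][110:230,180:300,::-1],None,fx=4,fy=4,interpolation=cv2.INTER_CUBIC))
E
```

```text
t: 10.1
eef_pos: [0.5401, 0.0619, 0.3305]
ee_rot: [-3.139, 0.0, -1.692]
force: [7.9, -3.6, -4.4]
width: 0.012
```

View pics/w8.png

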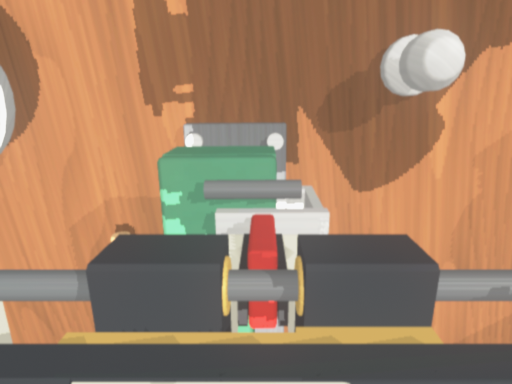

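View pics/s8.png

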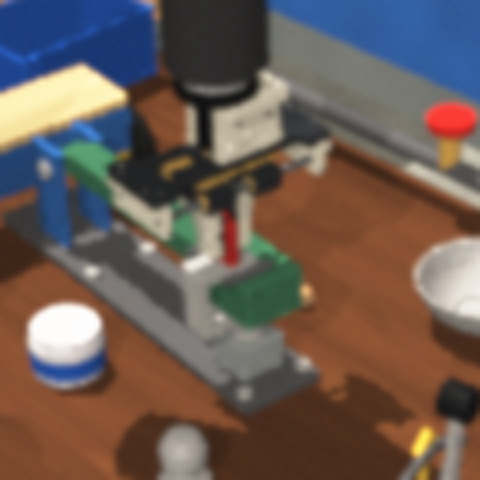

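```bash
python3 -m handwheel '[[0.01,0.1,0.41,0],[0.01,0.1,0.41,0],[0.01,0.11,0.41,0],[0.01,0.12,0.41,0],[0.02,0.12,0.4,0],[0.02,0.13,0.4,0],[0,0,0,0],[0,0,0,0]]'; python3 - <<'E'
from m import *
print(arm.get_state()['moment'])
f=grab('side'); 
cv2.imwrite('pics/s9.png',cv2.resize(f['image'][110:230,180:300,::-1],None,fx=4,fy=4,interpolation=cv2.INTER_CUBIC))
E
```

```text
t: 11.0
eef_pos: [0.5409, 0.0687, 0.3547]
ee_rot: [-3.14, -0.001, -1.692]
force: [7.7, -3.4, -6.5]
width: 0.0119
[-1.70690821 -2.94621994  0.19158358]
```

View pics/s9.png

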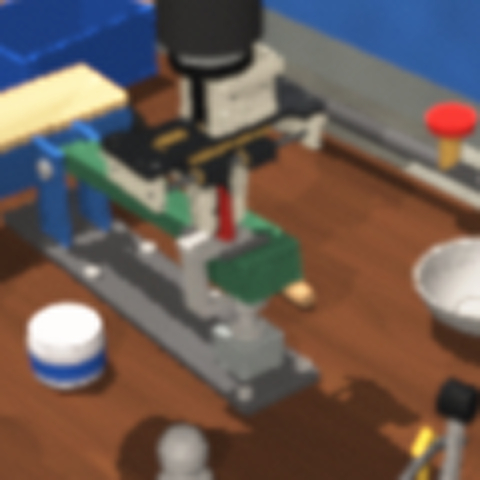

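The coupler is off the ball and following the gripper at low force. Continuing the arc.

```bash
python3 -m handwheel '[[0.02,0.14,0.4,0],[0.02,0.14,0.4,0],[0.02,0.15,0.4,0],[0.02,0.15,0.4,0],[0.02,0.16,0.4,0],[0.02,0.16,0.4,0],[0.02,0.17,0.39,0],[0.02,0.17,0.39,0],[0.02,0.18,0.39,0],[0.02,0.18,0.39,0],[0.02,0.19,0.39,0],[0.02,0.19,0.39,0],[0.02,0.2,0.39,0],[0.02,0.2,0.39,0],[0,0,0,0],[0,0,0,0],[0,0,0,0],[0,0,0,0],[0,0,0,0],[0,0,0,0]]'; python3 - <<'E'
from m import *
s=arm.get_state(); print(s['moment'],s['qd'].round(4))
f=grab('side','sd10.png'); 
cv2.imwrite('pics/s10.png',cv2.resize(f['image'][90:290,150:350,::-1],None,fx=3,fy=3,interpolation=cv2.INTER_CUBIC))
P=cloud(f); hsv=masks(f)
g=(hsv[...,0]>60)&(hsv[...,0]<90)&(hsv[...,1]>80)&(P[...,2]>.11)&(P[...,2]<.35)&(P[...,0]>.5); g[:,:180]=0;g[:,300:]=0
q=P[g]; print(len(q),q.min(0),q.max(0))
Yr=np.array([.1197,.9928]); H=np.array([.564,.0585])+.3*Yr
q=q[np.argsort((q[:,:2]-H)@Yr)]; print(np.c_[((q[:,:2]-H)@Yr),q[:,2]].round(3)[:120:6])
f=grab('wrist','w10.png'); f=grab('scene','sc10.png')
E
```

```text
t: 13.05
eef_pos: [0.5436, 0.0924, 0.4096]
ee_rot: [-3.14, -0.001, -1.693]
force: [7.6, -3.3, -6.7]
width: 0.0117
[-1.5042757  -2.93171018  0.26074195] [-0.0002 -0.0003 -0.0003 -0.      0.0006 -0.0009]
483 [0.52825132 0.02027753 0.11196548] [0.61032771 0.34242733 0.22942635]
[[-0.339  0.199]
 [-0.336  0.2  ]
 [-0.335  0.193]
 [-0.334  0.187]
 [-0.333  0.194]
 [-0.332  0.204]
 [-0.332  0.188]
 [-0.331  0.212]
 [-0.331  0.197]
 [-0.33   0.208]
 [-0.33   0.218]
 [-0.33   0.211]
 [-0.329  0.2  ]
 [-0.329  0.21 ]
 [-0.329  0.206]
 [-0.328  0.196]
 [-0.327  0.183]
 [-0.327  0.202]
 [-0.326  0.227]
 [-0.326  0.205]]
```

View pics/s10.png

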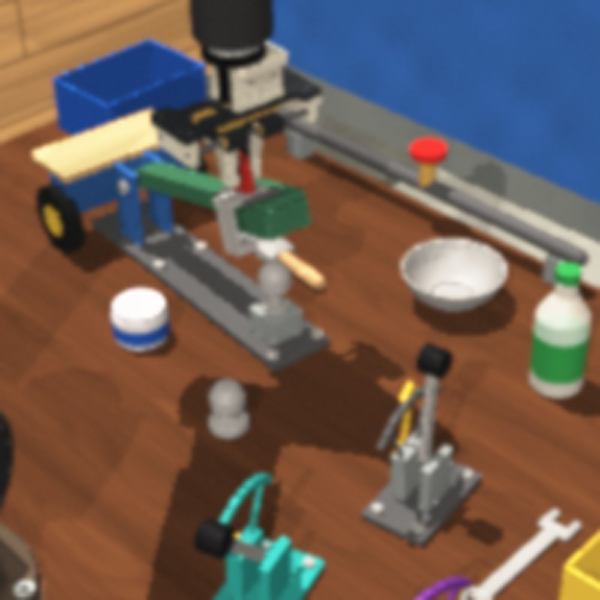

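View pics/sc10.png

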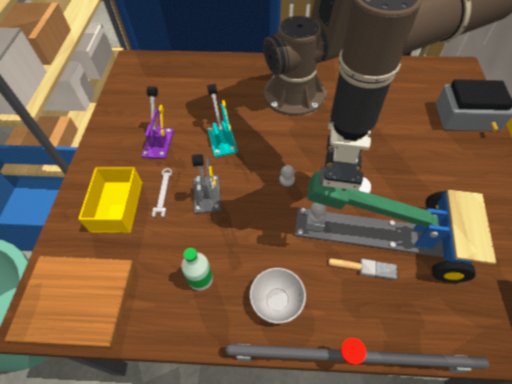

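```bash
python3 -m handwheel '[[0,0,0,0],[0,0,0,0],[0,0,0,0],[0,0,0,0],[0,0,0,0],[0,0,0,0],[0,0,0,0],[0,0,0,0],[0,0,0,0],[0,0,0,0]]'; python3 - <<'E'
from m import *
a=load('side'); ia=a['image'].astype(int); b=grab('side'); d=abs(b['image'].astype(int)-ia).max(2); print('moved px',(d>40).sum())
P=cloud(b); Yr=np.array([.1197,.9928]); H=np.array([.564,.0585])+.3*Yr
hsv=masks(b); g=(hsv[...,0]>60)&(hsv[...,0]<90)&(hsv[...,1]>80)&(P[...,2]>.11)&(P[...,2]<.35)&(P[...,0]>.5); g[:,:180]=0;g[:,300:]=0
q=P[g]; r=(q[:,:2]-H)@Yr; m=(r<-.08)&(r>-.24); top=[]
for k in np.arange(-.32,-.06,.02):
    s=(r>k)&(r<k+.02)
    if s.any(): print(round(k+.01,2),s.sum(),q[s,2].max().round(4))
w=load('wrist'); 
E
```

```text
t: 14.2
eef_pos: [0.5437, 0.0924, 0.4095]
ee_rot: [-3.14, -0.001, -1.693]
force: [8.9, -3.3, -6.2]
width: 0.0117
moved px 0
-0.31 48 0.2259
-0.29 22 0.2181
-0.27 12 0.2112
-0.25 2 0.2043
-0.19 16 0.1817
-0.17 29 0.1783
-0.15 29 0.1723
-0.13 24 0.1674
-0.11 31 0.1613
-0.09 25 0.1561
-0.07 28 0.1501
```

View pics/w10.png

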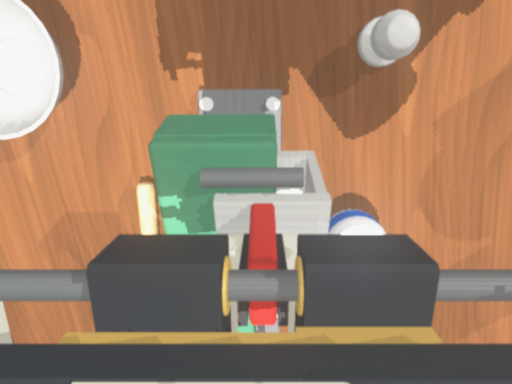

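```bash
python3 -c "
from station import arm
print(arm.job_done())"
```

```text
the job is handed in; nothing more can be done
None
```

The brake is on, and the coupler is held about 8 cm above the ball with the latch pulled. I handed the job in at about 14 s of the 64 s allowed; no verdict was reported.

- **Brake:** I gripped the knob of the steel brake unit, swung the lever from about 0.31 rad to the yellow pointer and let go. From the wrist view the lever read 0.79 rad and the pointer 0.82 rad. The coarser side view gave about 0.78 rad for both. The 0.03 rad wrist-view difference is inside the 0.1 rad tolerance, so I did not correct it.
- **Latch:** I gripped the red tab across its thickness at 40 N and pulled it about 20 mm towards -x. The measured spring pull was about 8 N.
- **Lift:** I raised the coupler along its hinge arc. Its top face measured about 0.215 m in the last side view, roughly 8 cm above its seated height of 0.134 m. Over a final 1 s hold the side picture showed no movement, and the fingers still held the tab at 11.7 mm.

The loose things looked undisturbed in the last pictures. I judged that by eye and did not measure their positions, and I did not re-measure the lever angle after the lift. No check failed.

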